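Hold the train drum's bayonet lid half-way to its lock

ROBOT

A 6-joint arm with a two-finger parallel gripper is mounted at the origin on the work surface. World frame = base frame: x ahead of the robot, y to its left, z up, the work surface at z = 0. Lengths are in mm, angles in rad, forces in N, time in s.
With the tool pointing down it reaches from about 275 to 825 mm from the base axis. Payload 5.2 kg.
Tool frame: the origin (TCP) lies at the very end of the fingers, on their centre line; the grasp point (between the pads) lies 19 mm behind it; z points along the fingers, y is the direction in which the jaws open and shut (so a half turn about z gives the same grasp; the last joint's range is limited). The gripper opens to 93 mm and grips with 3 to 60 N. Pads are 15 mm wide; open, the fingers measure 128 mm over their backs; the gripper's body (75 mm by 188 mm) begins 65 mm behind the grasp point.
Start: joints at [0.984, 0.259, 1.535, -0, 1.348, -0.203], TCP at [205.925, 510, 218.653] pointing down, gripper open.
Joint ranges: [-3.14, 3.14], [-0.91, 2.08], [0.19, 2.58], [-1.22, 4.36], [0.22, 2.71], [-3.12, 3.12]. Speed limits (rad/s): [2.57, 2.57, 3.14, 3.14, 3.14, 3.14].

INTERFACE

Orientations are given as [roll, pitch, yaw] about the fixed x, y, z axes, in that order (R = Rz(yaw) Ry(pitch) Rx(roll)).
In Python, from bench import robot gives the robot as it stands. The module is installed in compiled form; this text tells all that it offers. Calls block until the motion is done:
- robot.move_ptp(position, orientation): joint-space move of the TCP to a pose.
- robot.move_linear(position, ori=None, speed=150, f_stop=None): straight line of the TCP; ori=None keeps the orientation; speed is the mean speed in mm/s. With f_stop (N) it stops when the force on the tool has changed by that much, and returns True; else False.
- robot.move_j(angles): joint-space move.
- robot.move_gripper(opening): opening from 0.0 (shut) to 1.0 (fully open); the grip force is fixed at half the most; returns when the fingers have stopped.
- robot.sleep(seconds).
- robot.inverse_kinematics(position, orientation): joint angles nearest the present ones, or None.
- robot.get_image(name): name is "side" or "top" or "wrist"; returns a dict with "img" (384x512x3 uint8, blue, green, red), "fovy" (degrees; the focal length in pixels is half the picture's height over the tangent of half this angle, whatever the lens; pixels are square), "cx", "cy" (the principal point, pixels), "eye" and "orientation" of the camera in the world. Camera axes: x right, y down, z forward; pixel columns grow to the right and rows downward; lengths in mm; the calibration is good to about 2 mm. A picture is of the moment at which its call begins. There is no depth.
A pose or a line that the arm cannot do raises robot.MotionError and nothing moves.
- robot.hand_in(): hands the job in, once; it reports no verdict.
Readings, each from a call of its own:
- robot.current_t(): time.
- robot.current_qpos(): joint angles.
- robot.current_joint_vel(): joint speeds.
- robot.current_joint_efforts(): joint torques, N m.
- robot.current_tcp_pos(): TCP position.
- robot.current_eef_rot(): TCP orientation.
- robot.current_contact_force(): force on the tool from outside, world axes, zero at the start.
- robot.current_ft_torque(): the same for the moment, N m.
- robot.current_gripper_width(): opening from 0.0 (shut) to 1.0 (fully open).
Only numpy, scipy, OpenCV 4.12 (cv2) and the standard library are available. Lean on these libraries where they do the work, as an engineer would, in place of code of your own. Each camera call takes 0.05 s, during which the arm holds its last target. There are 200 camera calls.

TASK

One of the two blue drums holds the red tanker car, the other a little green tree: pick up the blue lid by its white bar handle and put it on the drum with the tanker car, its two lugs going down through the gaps in the rim (white marks) until it sits fully down. Then turn it clockwise, seen from above, until the bar points at the yellow half-way marks, well short of the lock click at the red marks, and finish there still gripping the handle and holding the lid, so that I can see whether the lugs run under the rim. Never seat the lid on the drum with the tree or turn it into the click, and leave the other things where they are.

Things in the scene. Friction and masses are not known exactly. Their poses are not given: they have to be found in the camera images.
- lid: loose blue lid, 0.14 kg (sizes in mm), standing on the table on its plug. Origin: centre of its underside; z up. From below: plug, radius 50 (foot bevelled to 46), 13 high; disc, radius 59, z 13 to 19; white bar handle, 64 long along x, 14 wide along y, top at z = 52. Half a turn makes no difference. Fully down in a drum its origin lies on the drum's axis, 82 above the drum's origin (play 2 sideways, 2 up)
- lid_lug (a point): outer end of one of the lid's two opposite lugs, 57 from the lid's axis on its +x side; the other is at -x. They stand at the plug's foot (z 0 to 5), 16 wide along y; the bar and two white stripes point at them. Caught on top of the flange they hold the lid 13 too high
- lid_grip (a point): point on the lid's axis inside the bar handle, 40 above the lid's origin, 21 above the disc: where to grip, fingers closing along the lid's y
- drum_a: blue plastic drum on the robot's left (+y), firmly fixed to the table; the two drums are alike. Sizes in mm: outer diameter 128 (142 at the rim lip), height 95, wall 4, floor 5. Origin: centre of its underside, on the table; z up; its x axis runs through the two gaps in the rim's flange (white marks, at +x and -x)
- drum_b: blue plastic drum on the robot's right (-y), firmly fixed to the table; the two drums are alike. Sizes in mm: outer diameter 128 (142 at the rim lip), height 95, wall 4, floor 5. Origin: centre of its underside, on the table; z up; its x axis runs through the two gaps in the rim's flange (white marks, at +x and -x)
- drum_a_rim (a point): centre of the drum's mouth, 95 above its origin. An inward flange (6 thick, top flush with the rim, inner radius 52; wall inside at 60) has two gaps 27 wide at the white marks. Stops under it bar a seated lid from turning more than 6 degrees counterclockwise; clockwise it turns freely, 40 degrees = half-way, from 54 a light spring pin drags (2 to 5 N), 80 = locked
- drum_b_rim (a point): centre of the drum's mouth, 95 above its origin. An inward flange (6 thick, top flush with the rim, inner radius 52; wall inside at 60) has two gaps 27 wide at the white marks. Stops under it bar a seated lid from turning more than 6 degrees counterclockwise; clockwise it turns freely, 40 degrees = half-way, from 54 a light spring pin drags (2 to 5 N), 80 = locked
- tanker: red metal tanker car, 80 x 34 x 52 high, standing loose on the floor of one of the drums (either one, decided at the start; see which drum's axis it is within 70 of). Origin: centre of its underside
- tree: small green tree, 48 across, 67 high, standing loose in the other drum. Origin: centre of its underside
- tall_tree: bystander: green tree 100 high on the right; origin under its centre
- engine: bystander: green engine, 80 long, 57 high, beyond the drums; origin under its centre
- wagon: bystander: open wooden wagon, 80 long, 39 high, beyond the drums; origin under its centre
- mug: bystander: white mug, 76 across, 85 high, on the left; origin under its centre
- drum_a_half: the pair of yellow half-way marks on the rim of drum_a; origin on the drum's axis at rim height (95), its x axis points from one mark to the other and lies 40 degrees clockwise, seen from above, of the drum's x axis
- drum_a_lock: the pair of red lock marks on the rim of drum_a; origin on the drum's axis at rim height (95), its x axis points from one mark to the other and lies 80 degrees clockwise, seen from above, of the drum's x axis
- drum_b_half: the pair of yellow half-way marks on the rim of drum_b; origin on the drum's axis at rim height (95), its x axis points from one mark to the other and lies 40 degrees clockwise, seen from above, of the drum's x axis
- drum_b_lock: the pair of red lock marks on the rim of drum_b; origin on the drum's axis at rim height (95), its x axis points from one mark to the other and lies 80 degrees clockwise, seen from above, of the drum's x axis

How it is judged (in metres and radians):
On the way, in this order (a step that is already met when the one before it is completed fails the run):
1. the lid is lifted clear of the table (height (world z) of lid above 0.05 m), for 0.1 s.
2. the lid sits fully down on the drum with the tanker car, its lugs still in the gaps (((horizontal distance between tanker and drum_a below 0.07 m and horizontal distance between lid and drum_a below 0.006 m and z of lid in the frame of drum_a between 0.078 and 0.0875 m and angle between lid's own z axis and vertical below 0.08 rad and angle between the x axis of lid and the x axis of drum_a, either way round below 0.2 rad) or (horizontal distance between tanker and drum_b below 0.07 m and horizontal distance between lid and drum_b below 0.006 m and z of lid in the frame of drum_b between 0.078 and 0.0875 m and angle between lid's own z axis and vertical below 0.08 rad and angle between the x axis of lid and the x axis of drum_b, either way round below 0.2 rad))), for 0.1 s.
At the end, for the whole second after the job is handed in: Still gripped by its handle and at rest, the lid sits fully down on the drum with the tanker car (centred within 6 mm, no more than 5.5 mm above fully home, tilt under 0.08 rad), turned to within 0.17 rad (10 degrees) of the yellow half-way marks; tanker car and small tree are still in their drums (((horizontal distance between tanker and drum_a below 0.07 m and horizontal distance between tree and drum_b below 0.07 m and horizontal distance between lid and drum_a below 0.006 m and z of lid in the frame of drum_a between 0.078 and 0.0875 m and angle between lid's own z axis and vertical below 0.08 rad and angle between the x axis of lid and the x axis of drum_a_half, either way round below 0.17 rad) or (horizontal distance between tanker and drum_b below 0.07 m and horizontal distance between tree and drum_a below 0.07 m and horizontal distance between lid and drum_b below 0.006 m and z of lid in the frame of drum_b between 0.078 and 0.0875 m and angle between lid's own z axis and vertical below 0.08 rad and angle between the x axis of lid and the x axis of drum_b_half, either way round below 0.17 rad)) and contact force between the fingers and lid above 2 N and distance between the grasp point and lid_grip below 0.035 m and angular speed of lid below 0.1 rad/s and height (world z) of tanker below 0.03 m); the arm keeps its last pose, push and grip.
It fails at once if the lid is turned into the lock click (within 0.38 rad of the red marks while seated) ((horizontal distance between lid and drum_a below 0.006 m and z of lid in the frame of drum_a between 0.078 and 0.0875 m and angle between lid's own z axis and vertical below 0.08 rad and angle between the x axis of lid and the x axis of drum_a_lock, either way round below 0.38 rad) or (horizontal distance between lid and drum_b below 0.006 m and z of lid in the frame of drum_b between 0.078 and 0.0875 m and angle between lid's own z axis and vertical below 0.08 rad and angle between the x axis of lid and the x axis of drum_b_lock, either way round below 0.38 rad)).
It fails at once if the lid is seated on the drum with the small tree ((horizontal distance between tree and drum_a below 0.07 m and horizontal distance between lid and drum_a below 0.006 m and z of lid in the frame of drum_a between 0.078 and 0.0875 m and angle between lid's own z axis and vertical below 0.08 rad) or (horizontal distance between tree and drum_b below 0.07 m and horizontal distance between lid and drum_b below 0.006 m and z of lid in the frame of drum_b between 0.078 and 0.0875 m and angle between lid's own z axis and vertical below 0.08 rad)).
It fails at once if a bystander is moved by more than 20 mm (distance of any of tall_tree, engine, wagon, mug from where it was at the start of the episode above 0.02 m).
It also fails if it takes over 43 s, if anything falls off the work surface, if the arm or the gripper's body presses on something with over 40 N, if the wrist force passes 120 N, or if a joint passes its speed limit or range.

## Working session

There is one attempt and no reset: what is moved stays moved. The work goes in short steps, each a Python script; the robot and the scene stay as the last script left them, time stands still between calls to the robot, and variables do not carry over. Pictures are saved under pics/ and viewed, about 8 in all and at most 12, crops included, and the job is handed in when it is done.

```bash
mkdir -p pics; cat > h.py <<'E'
import numpy as np, cv2
from bench import robot
from scipy.spatial.transform import Rotation as R
def grab(n,f=None):
    d=robot.get_image(n)
    if f: cv2.imwrite('pics/'+f,d['img'])
    return d
def Rm(d):
    o=np.array(d['orientation'],float)
    return o if o.shape==(3,3) else R.from_euler('xyz',o).as_matrix()
def ray(d,uv,z):
    uv=np.atleast_2d(np.array(uv,float)); f=d['img'].shape[0]/2/np.tan(np.radians(d['fovy'])/2)
    v=np.c_[(uv[:,0]-d['cx'])/f,(uv[:,1]-d['cy'])/f,np.ones(len(uv))]@Rm(d).T
    e=np.array(d['eye'],float); return e+v*((z-e[2])/v[:,2])[:,None]
def proj(d,p):
    f=d['img'].shape[0]/2/np.tan(np.radians(d['fovy'])/2)
    c=(np.atleast_2d(p)-np.array(d['eye']))@Rm(d); return np.c_[c[:,0]/c[:,2]*f+d['cx'],c[:,1]/c[:,2]*f+d['cy']]
E
python3 - <<'E'
from h import *
a=grab('top');b=grab('side')
for d in(a,b): print({k:v for k,v in d.items() if k!='img'})
cv2.imwrite('pics/top.png',cv2.resize(a['img'],(768,576),interpolation=cv2.INTER_CUBIC))
cv2.imwrite('pics/side.png',b['img'])
print(robot.current_t(),robot.current_eef_rot())
E
```

```text
{'fovy': 52.56542885800798, 'cx': 253.19132110585906, 'cy': 189.90713199092374, 'eye': array([ 343.67593409,   14.74671305, 1197.40503922]), 'orientation': array([-2.93635229, -0.00499219, -1.53875459])}
{'fovy': 54.87171244648161, 'cx': 256.7996786511891, 'cy': 186.73302863371887, 'eye': array([ 500.62138336, -842.73708505,  962.46831868]), 'orientation': array([-2.37728545, -0.0204311 , -0.05630813])}
0.1 [-3.14004664e+00 -3.11551733e-04  2.75776802e+00]
```

View pics/top.png

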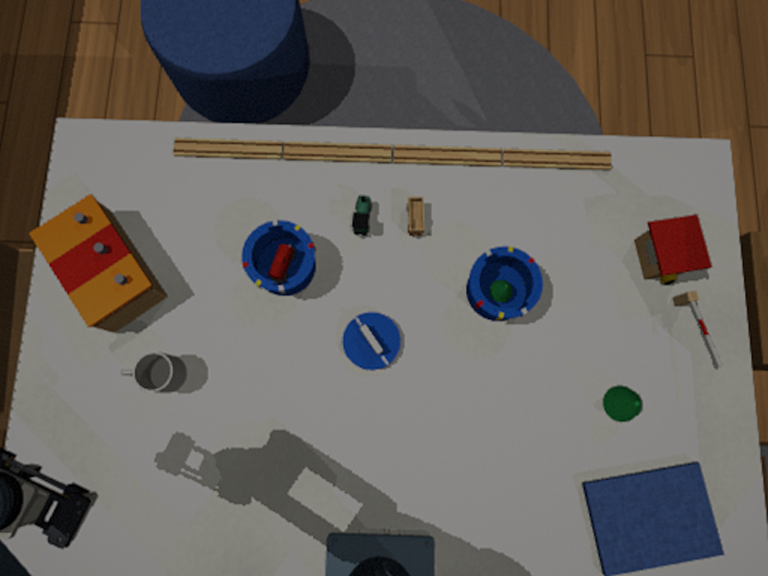

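View pics/side.png

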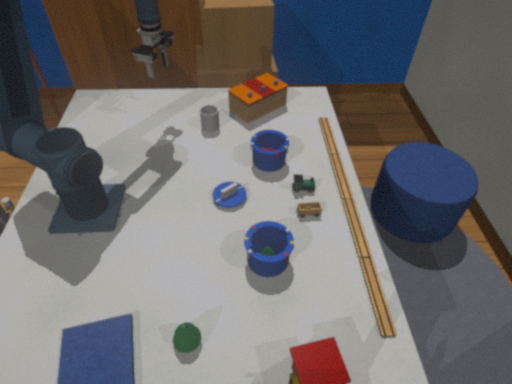

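The tanker is in the left drum (drum_a, ~(279,257) px in the top view), the tree in the right one (~(503,290)); the lid is at ~(372,341). I'll get coarse positions first, then look with the wrist camera.

```bash
python3 - <<'E'
from h import *
d=grab('top')
lid=ray(d,np.array([[372,341]])*2/3,19)[0]; dr=ray(d,np.array([[279,258]])*2/3,95)[0]
b=ray(d,np.array([[359,317],[387,362]])*2/3,19)
print(lid,dr,b, np.arctan2(*(b[0]-b[1])[[1,0]]))
w=grab('wrist'); print(w['eye'],w['orientation'],w['fovy'],robot.current_tcp_pos())
for p in (lid,dr):
    try:
        robot.move_ptp([p[0]-30,p[1],330],[3.1416,0,-1.57 if 0 else 3.1416/2])
    except Exception as e: print(e); continue
    robot.sleep(.3)
    n='wl' if p is lid else 'wd'
    w=grab('wrist',n+'.png'); np.save(n+'.npy',w,allow_pickle=True)
    print(w['eye'],w['orientation'],robot.current_t(),robot.current_qpos())
i=np.hstack([cv2.imread('pics/wl.png'),cv2.imread('pics/wd.png')]); cv2.imwrite('pics/w.png',cv2.resize(i,(800,300)))
E
```

```text
[472.56524965  28.75622645  19.        ] [620.14916404 214.52714689  95.        ] [[520.70508304  56.96839777  19.        ]
 [431.3286648   -2.82721278  19.        ]] 0.5896377883201508
[141.39304511 534.99200498 385.09037445] [2.88780312e+00 5.22121482e-04 1.18644111e+00] 66.10213336369733 [205.74404518 509.72758819 218.14336966]
[442.24320952  97.61362899 496.95858844] [ 2.88884136e+00 -7.94391899e-04  4.15464712e-04] 2.525 [-1.86851593e-01  6.51858645e-03  1.56218638e+00  2.92882612e-05
  1.57306032e+00 -1.87612666e-01]
[589.69341665 281.8649551  497.86346346] [ 2.88883732e+00 -2.06798496e-03 -2.03345886e-03] 3.8167 [ 1.69927332e-01  3.59337320e-01  1.12785321e+00 -7.69684303e-05
  1.65344196e+00  1.71174378e-01]
```

View pics/w.png

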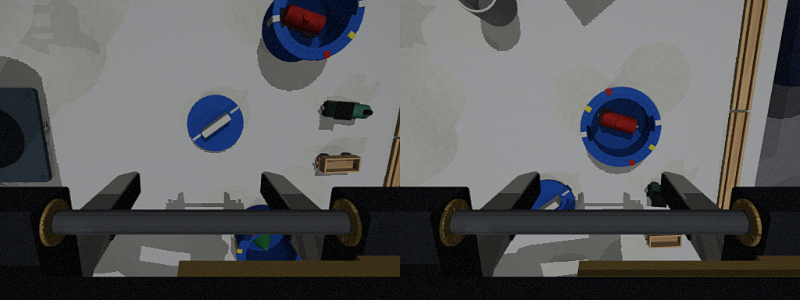

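```bash
cat > m.py <<'E'
from h import *
def masks(d):
    h=cv2.cvtColor(d['img'],cv2.COLOR_BGR2HSV); H,S,V=cv2.split(h)
    return dict(blue=(abs(H.astype(int)-111)<12)&(S>150)&(V>50), white=(S<70)&(V>120), yellow=(abs(H.astype(int)-26)<8)&(S>110)&(V>100), red=((H<8)|(H>172))&(S>150)&(V>90))
def comps(m,n=4):
    k,l,s,c=cv2.connectedComponentsWithStats(m.astype(np.uint8)); return [(c[i],np.argwhere(l==i)[:,::-1]) for i in range(1,k) if s[i,4]>=n]
def circ(p):
    A=np.c_[2*p[:,:2],np.ones(len(p))]; x=np.linalg.lstsq(A,(p[:,:2]**2).sum(1),rcond=None)[0]; return x[:2],np.sqrt(x[2]+x[:2]@x[:2])
E
python3 - <<'E'
from m import *
d=np.load('wl.npy',allow_pickle=True).item(); M=masks(d)
P=[p for c,p in comps(M['blue'],50) if 235<c[0]<320 and 110<c[1]<210]
pts=np.vstack(P); hull=cv2.convexHull(pts.astype(np.int32))[:,0]
w=ray(d,hull,19); c,r=circ(w); print('lid',c,r,len(hull))
for cc,p in comps(M['white']):
    q=ray(d,p,52)[:,:2]; q0=ray(d,p,19)[:,:2]
    s=np.linalg.norm(q0-c,axis=1)
    if np.median(s)<62 and s.max()<75:
        e=np.linalg.svd(q-q.mean(0))[2][0]; rr=cv2.minAreaRect(q.astype(np.float32)); print(len(p),q.mean(0),q0.mean(0),np.degrees(np.arctan2(e[1],e[0]))%180,rr)
d=np.load('wd.npy',allow_pickle=True).item(); M=masks(d)
c0=np.array([620,214.5])
for _ in range(3):
    q=[]
    for n in M:
        if n=='blue': continue
        for cc,p in comps(M[n],3):
            g=ray(d,p,95)[:,:2]; t=g.mean(0)-c0; a=np.linalg.norm(t)
            if 48<a<78 and len(p)<150: q.append(g.mean(0)); _==2 and print(n,len(p),g.mean(0),a,np.degrees(np.arctan2(t[1],t[0]))%180)
    c0=circ(np.array(q))[0]; print(circ(np.array(q)))
pts=np.vstack([p for c,p in comps(M['blue'],50) if np.linalg.norm(ray(d,c,95)[0,:2]-c0)<60])
hull=cv2.convexHull(pts.astype(np.int32))[:,0]
hull=cv2.convexHull(pts.astype(np.int32))[:,0]; w=ray(d,hull,95); k=np.array([True]*len(w))
for _ in range(5):
    c,r=circ(w[k]); k=abs(np.linalg.norm(w[:,:2]-c,axis=1)-r)<2
print('rim hull',c,r,k.sum(),len(k))
E
```

```text
lid [473.13113443  30.29225273] 58.312219179583366 33
332 [473.3871323   31.00197107] [475.69689658  26.06177041] 36.31848806525164 ((473.2346496582031, 30.669832229614258), (61.87779998779297, 12.668963432312012), 36.389793395996094)
34 [434.70866863   8.26350896] [434.1498754    1.63692833] 34.85247744049042 ((434.9878845214844, 8.539203643798828), (17.92638397216797, 4.346541404724121), 37.25749969482422)
(array([625.9685242 , 216.92147304]), np.float64(66.63401526451823))
(array([625.9685242 , 216.92147304]), np.float64(66.63401526451823))
yellow 50 [568.82673601 251.22931296] 66.64992000991033 149.01946086028025
yellow 42 [682.93339911 182.32038106] 66.6500753225367 148.72504390450325
red 47 [604.34778156 279.93350953] 66.61811506765493 108.93816261707912
red 39 [647.73337173 153.95924833] 66.61794298904452 109.06929748822884
(array([625.9685242 , 216.92147304]), np.float64(66.63401526451823))
rim hull [625.91800205 216.83476028] 70.65085450266993 49 49
```

Drum_a centre ≈ (625.9, 216.9), half-way axis 148.9°, so gaps at 8.9°. Lid ≈ (473.3, 30.6), bar at 36.4°. Next I grasp, lift, and check from above.

```bash
python3 - <<'E'
from m import *
r=np.radians; o=lambda a:[np.pi,0,r(a)]
robot.move_ptp([473.3,30.6,110],o(216.35-360))
robot.move_linear([473.3,30.6,23],speed=100)
robot.move_gripper(0.0)
print(robot.current_gripper_width(),robot.current_tcp_pos(),robot.current_contact_force(),robot.current_t())
robot.move_linear([473.3,30.6,150],speed=150); 
print(robot.current_gripper_width(),robot.current_contact_force(),robot.current_ft_torque(),robot.current_qpos())
robot.move_ptp([625.9,216.9,190],o(188.9-360)); robot.sleep(.3)
print(robot.current_tcp_pos(),robot.current_eef_rot(),robot.current_contact_force(),robot.current_qpos(),robot.current_t())
w=grab('wrist','w2.png');np.save('w2.npy',w,allow_pickle=True)
t=grab('top');np.save('t2.npy',t,allow_pickle=True)
s=grab('side');np.save('s2.npy',s,allow_pickle=True)
c=proj(s,[626,217,120])[0].astype(int); i=s['img'][c[1]-70:c[1]+70,c[0]-70:c[0]+70]
cv2.imwrite('pics/c2.png',np.hstack([cv2.resize(w['img'],(512,384)),cv2.resize(i,(288,384))]))
E
```

```text
0.15203073221734953 [473.26808293  30.63127206  22.98322373] [ 0.4939311  -0.54653473  0.33856456] 8.2083
0.1470685805101644 [ 0.34295841  0.40023917 -1.12046739] [ 0.08835825  0.06678678 -0.01514203] [-1.71279926e-01  1.84777304e-01  1.81247941e+00  3.52949886e-06
  1.14595709e+00 -2.37643471e+00]
[625.80086026 215.87182934 190.28702145] [-3.14150617e+00  1.43912377e-04 -2.98738060e+00] [ 0.19441594  0.28214535 -1.72620626] [ 1.64054599e-01  4.77535694e-01  1.28232952e+00 -8.94932004e-05
  1.38158439e+00 -1.56093695e+00] 10.475
```

View pics/c2.png

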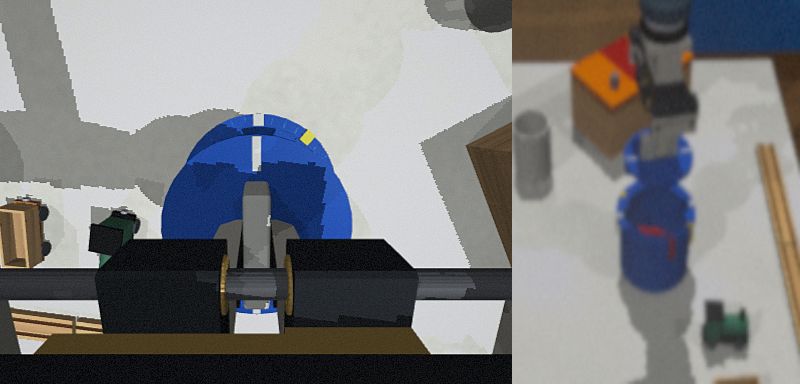

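```bash
python3 - <<'E'
from m import *
d=np.load('w2.npy',allow_pickle=True).item(); tc=np.array([625.8,215.87])
u=np.array([np.cos(-2.98738),np.sin(-2.98738)]); v=np.array([-u[1],u[0]])
img=d['img']
print(img[105:150,250].tolist()[::2]); print([tuple(img[y,257]) for y in range(108,180,3)])
for px,z in [([162,222],186.3),([352,222],186.3),([257,137],186.3),([258,114],95)]:
    g=ray(d,px,z)[0,:2]-tc; print(px,g@u,g@v)
M=masks(d)
for n in('white','yellow'):
    for c,p in comps(M[n],4):
        if 230<c[0]<330 and 100<c[1]<180:
            e=np.linalg.svd(p-p.mean(0))[2][0]; print(n,len(p),c,p.min(0),p.max(0),e,ray(d,c,95)[0,:2],ray(d,c,186.3)[0,:2]-tc)
cv2.imwrite('pics/c3.png',cv2.resize(img[95:250,150:365],(800,577),interpolation=cv2.INTER_NEAREST))
E
```

```text
[[200, 208, 205], [204, 208, 205], [200, 207, 205], [196, 206, 203], [206, 223, 227], [148, 63, 23], [168, 76, 37], [167, 76, 37], [170, 79, 37], [171, 80, 36], [170, 78, 33], [121, 53, 15], [89, 41, 29], [84, 41, 25], [79, 38, 18], [170, 76, 30], [169, 74, 30], [165, 71, 26], [167, 71, 28], [167, 75, 32], [166, 70, 27], [164, 68, 24], [165, 72, 26]]
[(np.uint8(206), np.uint8(211), np.uint8(208)), (np.uint8(204), np.uint8(211), np.uint8(210)), (np.uint8(200), np.uint8(204), np.uint8(202)), (np.uint8(202), np.uint8(208), np.uint8(203)), (np.uint8(203), np.uint8(207), np.uint8(201)), (np.uint8(203), np.uint8(208), np.uint8(205)), (np.uint8(137), np.uint8(74), np.uint8(52)), (np.uint8(82), np.uint8(38), np.uint8(18)), (np.uint8(87), np.uint8(41), np.uint8(23)), (np.uint8(171), np.uint8(64), np.uint8(16)), (np.uint8(208), np.uint8(211), np.uint8(207)), (np.uint8(198), np.uint8(205), np.uint8(197)), (np.uint8(202), np.uint8(206), np.uint8(199)), (np.uint8(204), np.uint8(207), np.uint8(202)), (np.uint8(218), np.uint8(217), np.uint8(213)), (np.uint8(201), np.uint8(206), np.uint8(202)), (np.
[... 153 characters left out ...]
np.uint8(211), np.uint8(205)), (np.uint8(190), np.uint8(193), np.uint8(189)), (np.uint8(102), np.uint8(75), np.uint8(67)), (np.uint8(98), np.uint8(46), np.uint8(25)), (np.uint8(94), np.uint8(38), np.uint8(7))]
[162, 222] 5.828358116748053 58.66111984160917
[352, 222] 5.749464926556172 -58.26398661582578
[257, 137] 57.355292632079504 0.20778360625272363
[258, 114] 70.31021811852321 -0.9079548282933949Traceback (most recent call last):
  File "<stdin>", line 12, in <module>
    u, s, vh = gufunc(a, signature=signature)
               ~~~~~~^^^^^^^^^^^^^^^^^^^^^^^^
numpy._core._exceptions._ArrayMemoryError: Unable to allocate 74.3 GiB for an array with shape (99843, 99843) and data type float64
```

Lid centred on the TCP to about 0.5 mm and aligned with the white mark (stripe and mark both at column ~257). The TCP is 1 mm short in y, so I correct that on the way down.

```bash
python3 - <<'E'
from m import *
o=[np.pi,0,np.radians(188.9-360)]; T=np.array([625.9,216.9]); c=T.copy()
robot.move_linear([*c,126],o,speed=120); robot.sleep(.2)
for _ in range(2):
    p=robot.current_tcp_pos(); print(p,robot.current_eef_rot()[2]-o[2]); c=c+T-p[:2]; robot.move_linear([*c,126],o,speed=20); robot.sleep(.15)
print(robot.current_tcp_pos(),robot.current_contact_force())
s=robot.move_linear([*c,104],o,speed=20,f_stop=10); robot.sleep(.15)
print(s,robot.current_tcp_pos(),robot.current_contact_force(),robot.current_ft_torque(),robot.current_gripper_width(),robot.current_t())
np.save('c.npy',c)
E
```

```text
[626.61589595 217.00946089 127.21222514] -1.1410028387892623e-05
[625.1796129  216.79021958 126.06163735] -2.8768403922185826e-05
[625.89685933 216.91194291 125.97491914] [-0.05535447 -0.11716059 -0.41495226]
False [625.82954796 216.88715849 105.00004156] [-3.68083447 -1.02334937  5.22691077] [-0.07331262  0.53123717 -0.01951507] 0.14906049783134395 13.7083
```

Went down to TCP z = 105.0 (lid at 82) with only ~5 N. I'll check that by eye before turning.

```bash
python3 - <<'E'
from m import *
w=grab('wrist');s=grab('side');np.save('w4.npy',w,allow_pickle=True)
c=proj(s,[626,217,100])[0].astype(int); i=s['img'][c[1]-50:c[1]+50,c[0]-40:c[0]+40]
cv2.imwrite('pics/c4.png',np.hstack([w['img'],cv2.resize(i,(288,384),interpolation=cv2.INTER_CUBIC)]))
E
```

```text
(no output)
```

View pics/c4.png

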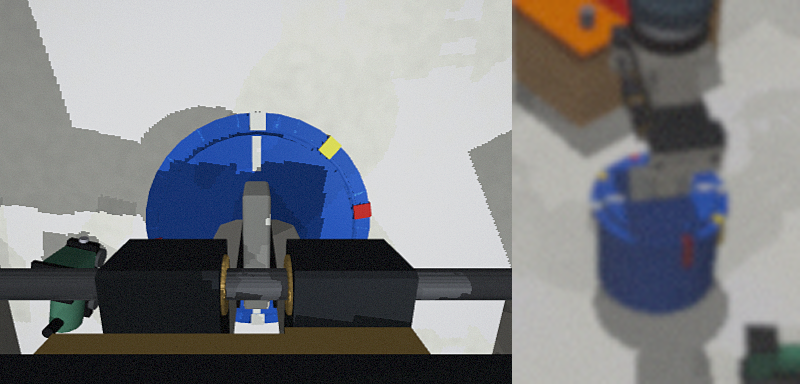

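Lid is concentric inside the rim and down, its stripe (257,152) in line with the white mark (258,121). The yellow mark is clockwise at (330,147), as expected. Now turning in steps.

```bash
python3 - <<'E'
from m import *
c=np.load('c.npy'); y0=188.9-360; T=np.array([625.9,216.9])
for a in (10,20,30,40):
    robot.move_linear([*c,104],[np.pi,0,np.radians(y0-a)],speed=15); robot.sleep(.1)
    p=robot.current_tcp_pos(); f=robot.current_contact_force()
    print(a,p,np.degrees(robot.current_eef_rot()[2]),f,robot.current_ft_torque(),robot.current_gripper_width(),robot.current_t())
    if abs(robot.current_ft_torque()[2])>1.0 or np.linalg.norm(f)>30: print('STOP');break
    c=c+np.clip(T-p[:2],-.5,.5)
w=grab('wrist','c5.png');np.save('w5.npy',w,allow_pickle=True)
M=masks(w)
for n in('white','yellow','red'):
    for k,p in comps(M[n],6):
        g=ray(w,k,101 if n=='white' else 95)[0,:2]-T
        if 30<np.linalg.norm(g)<78 and len(p)<2000: print(n,len(p),k,np.linalg.norm(g),np.degrees(np.arctan2(g[1],g[0]))%180)
E
```

```text
10 [626.61213219 216.98915691 104.99987196] 179.0932704662123 [-0.7015023  -0.37410192  5.71159041] [-0.03938719  0.34628757 -0.22435175] 0.14862723856072535 14.2333
20 [626.25528754 216.85239071 105.00573651] 169.0969196673768 [ 0.35697805 -0.26883939  5.38254927] [-0.09926978  0.20754446 -0.17848744] 0.14821891814525562 14.6583
30 [625.95503874 216.87094838 105.02506872] 159.09823115275185 [0.88046842 0.3368142  5.03872885] [-0.08289859  0.23090569 -0.22815023] 0.15082312549031482 15.0833
40 [625.89353465 216.93871539 105.00341708] 149.09918450518012 [ 0.07211975 -0.15369246  5.62592902] [-0.12390995  0.21654457 -0.16696546] 0.14815884834706256 15.5083
white 298 [256.7114094  152.58053691] 48.0168731873937 149.50049964170532
white 26 [255.76923077 310.53846154] 57.60910131763428 148.12216993371732
white 501 [256.0998004  327.82834331] 71.2070625282482 148.47945836621582
yellow 297 [257.77777778 119.23905724] 66.66883330244467 148.83150133894515
yellow 199 [222.89447236 287.21105528] 49.538951696577485 121.15092345976319
yellow 14 [290.         283.64285714] 46.717966753515476 177.3942762360725
yellow 23 [290.56521739 294.73913043] 54.63004702476411 173.7351270107191
yellow 129 [256.95348837 318.47286822] 68.4590786618906 148.96500806252084
red 268 [329.48507463 146.86567164] 66.49375952884199 108.69619023602984
```

View pics/c5.png

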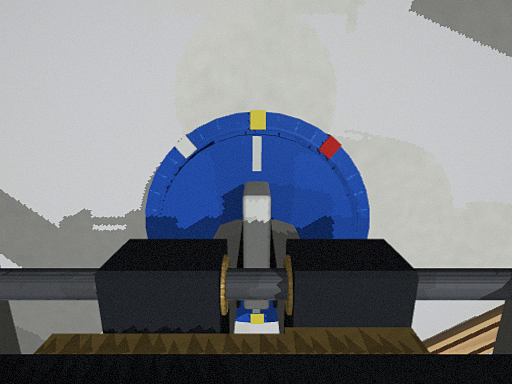

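The lid stripe (257,152) now points at the yellow mark (258,119), with the red mark 40° further on at (329,147). The lid is seated, held and at rest, so I hand in.

```bash
python3 - <<'E'
from bench import robot
robot.sleep(.3); print(robot.current_tcp_pos(),robot.current_eef_rot(),robot.current_contact_force(),robot.current_gripper_width(),robot.current_t())
robot.hand_in()
E
```

```text
[625.88874384 216.90306184 105.00538547] [3.14019655e+00 1.72873549e-03 2.60227496e+00] [ 0.31605136 -0.35959963  5.69079323] 0.1502838455208324 15.8583
the job is handed in; nothing more can be done
```

The lid is on drum_a, the left drum with the tanker car, turned 40° clockwise to the yellow half-way marks. I handed in at 15.9 s with the handle still gripped. The hand-in reports no verdict.

- **Seating:** the lid went down through the gaps without catching. The TCP stopped at z = 105.0 mm, which puts the lid at about 82 mm, its fully-down height, and it stayed there with a light 5–6 N push.
- **Centring:** the TCP was within 0.1 mm of the measured drum axis. Before lowering, the lid was centred in the grip to about 0.5–1 mm.
- **Angle:** the tool is at 149.1° and the lid stripe reads about 149.5°, against 148.8–149.0° for the yellow marks. The lock marks are about 40° further on.
- **Turning:** the torque stayed around 0.2 N m.

I did not re-measure the bystanders, the small tree or the tanker car at the end. The arm kept clear of them and there were no unexpected contact forces. During the first turning step the TCP ran up to 0.7 mm off centre, which was corrected. None of the checks failed or disagreed.

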